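Weigh a spice jar on a beam scale with a sliding poise

TASK

I want to know how much is left in the yellow-capped spice jar: stand it upright in the hanging cup of the beam scale and let go, then slide the brass poise along the beam until the beam floats level by itself, its red tip at the red mark on the post, and leave it so for me to read. The pivot is delicate and the poise stiff with grease, so take its knob lightly (10 N of grip is plenty), move it slowly, and never put more than 25 N, both fingers counted together, on any part of the scale; do not press the jar down harder than that either. Leave the other things where they stand.

Things in the scene. Friction and masses are not known exactly. Their poses are not given: they have to be found in the camera images.
- spice_jar_yellow: The jar to weigh: a glass spice jar with a yellow screw cap and a paper label, 106 mm tall, 40 mm across the glass, cap 41 mm across from 85 mm up to the top; origin at the centre of its underside, z up. Its weight is not known: between 0.15 and 0.33 kg.
- scale: The beam scale, a fixed white stand: base plate 262 x 84 mm, 16 mm high. Origin on the worktop under the pivot; x runs along the beam to the graduated arm and its red tip, the cup hangs on the -x side; z up. Pivot axis along y, 105 mm up, between two cheeks (x within 13, y within 16 mm, 112 mm high). The beam is 14 mm high, 6 mm thick.
- level_mark (a point): Red level mark on the white plate of the small post beside the beam's tip (x = 186 mm from the pivot, on the -y side of the beam), 105 mm above the worktop. Two guard bars stand 22 mm over and under it, across the beam; the plate's top is 130 mm above the worktop. Not part of the scale: an oak post, floor to ceiling, 123 x 93 mm, stands at world x = 0.56, y = 0.14; draw the arm in before swinging past it.
- cup_floor (a point): Centre of the inner floor of the steel cup that hangs in the beam's fork, free to swing about y. Beam level: 75 mm from the pivot on the -x side, 43 mm above the worktop. Cup open at the top, 55 mm inside, 60 mm outside, rim 54 mm above this floor. It rises or sinks with the beam by up to 6 mm and gives way under a load until the beam is on its stop.
- cup_axis (a point): Middle of the trunnion axis on which the cup hangs, 62 mm above the cup's floor. The fork's two arms (7 mm bars) run along x at y = +/-42 mm at this height, and its cross bar lies 44 mm from here on the +x side; nothing stands above them, so a jar held by its cap (85 mm up and more) clears them.
- beam (a joint): Tilt of the beam, rad: 0 = level, positive = the poise's arm is low, negative = the cup is low; stops at -0.08 and +0.08. It settles about 1.5 s after the last touch and shows the balance only while nothing touches beam, cup, poise or jar. A righting spring tilts it by 0.0067 rad for each mm that the poise is wrong; over 12 mm wrong it lies on its stop.
- poise (a joint): Position of the poise along the beam, m: 0 = zero mark, 40 mm from the pivot, growing towards the red tip; end stop at 0.12. The empty scale balances at 0; each gram in the cup needs 0.30 mm (poise 0.25 kg, cup 75 mm from the pivot). It stays where it is left: it moves only under more than 2 N along the beam, and greased, needs 0.8 N more for every 10 mm/s.
- poise_knob (a point): Point to take the poise, on the axis of its round black knob (18 mm across, 28 mm tall, on the 26 x 24 mm brass poise): 11 mm below the knob's top, 17 mm above its underside, 36 mm above the beam's centre line. Beam level: 141 mm above the worktop; up to 13 mm higher or lower as it tilts.
- beam_tip (a point): The red tip of the beam at its end, 200 mm from the pivot; 105 mm above the worktop, beside the red mark, when the beam is level; 16 mm higher or lower on the stops.
- spice_jar_red: Bystander: a spice jar with a red cap, 98 mm tall, 44 mm across; origin under its centre.
- salt_shaker: Bystander: a grey salt shaker, 90 mm tall, 44 mm across, behind the scale; origin under its centre.
- jam_jar: Bystander: a jam jar with a green lid, 99 mm tall, 64 mm across; origin under its centre.
- wine_cork: Bystander: a wine cork standing on end, 38 mm tall, 23 mm across; origin under its centre.
- potato: Bystander: a small potato, 49 mm long; origin under its centre.

How it is judged:
By the outcome, as a careful person would: the job done as asked, in the order asked, and still so for the second after the job is handed in, with the robot touching nothing.
It also fails if it takes over 72 s, if anything falls off the work surface, if the arm or the gripper's body presses on something with over 40 N, if the wrist force passes 120 N, or if a joint passes its speed limit or range.

ROBOT

A 7-joint arm with a two-finger parallel gripper is mounted at the origin on a cart in front of the work surface, level with it; the furniture and walls round the work are solid. World frame = base frame: x ahead of the robot, y to its left, z up, the work surface at z = 0. Lengths are in m, angles in rad, forces in N, time in s.
With the tool pointing down it reaches from about 0.4 to 0.85 m from the base axis. Payload 4.5 kg.
Tool frame: the origin (TCP) lies midway between the tips of the shut fingers; the grasp point (between the pads) lies 19 mm behind it; z points along the fingers, y is the line along which they close (so a half turn about z gives the same grasp; the last joint's range is limited). The gripper opens to 88 mm and grips with 3 to 60 N. Pads are 18 mm wide; open, the fingers measure 123 mm over their backs; the gripper's body (75 mm by 187 mm) begins 45 mm behind the grasp point.
Start: joints at [-1.092, 0.689, -0.195, 1.565, 0.157, 0.902, -0.215], TCP at [0.269, 0.564, 0.239] pointing down, gripper open.
Joint ranges: [-3.01, 3.01], [-0.46, 2.08], [-1.47, 1.51], [0.13, 2.56], [-1, 4.14], [0.04, 2.09], [-2.66, 2.66]. Speed limits (rad/s): [2.57, 2.57, 3.14, 3.14, 3.14, 3.14, 3.14].

INTERFACE

Orientations are given as a unit quaternion [x, y, z, w].
In Python, from plant import get_state, viewer, workorder gives the robot as it stands. The module is installed in compiled form; this text tells all that it offers.
- The arm moves only by the tool step_arm, never from a script. Its argument "motion" is a list of rows, each an object of numbers: "wx", "wy", "wz": the turn, a rotation vector about the tool's x, y, z each as a share of 180 degrees, from -1 to 1; "dx", "dy", "dz": the shift along the tool's x, y, z each as a share of 8 cm, from -1 to 1; "claw": the finger opening in mm, from 0 to 88.1. A call has 1 to 8 rows; each row is the pose to reach, as a shift and turn from the pose commanded when the call began, along the tool's axes at that moment, turning the shorter way round; what a row does not reach only later rows make up. A row lasts 1/10 s, in which the tool goes at most 50 mm and 8.59 degrees, less where a joint would pass 70% of its speed; a pose out of reach is approached as far as the arm can. A call with a number of a shift or a turn outside -1 to 1 is refused whole. A call with a gripper value outside its range is refused whole. The fingers move at their own pace and stop on an object; "force" is the grip in N (left out, the last holds). Time passes only in rows, so rows that repeat a pose let the fingers close. It gives the time, the measured TCP pose, the force, the opening and the grip force at its end, in the units of the state.
- get_state(): the state, without advancing time (a new reading comes with each control period).
- viewer.snapshot(name): name is "side" or "top" or "wrist"; returns (picture, depth): 480x640x3 uint8, red, green, blue; 480x640 float32, m along the optical axis (not along the pixel's ray), 0 where there is no reading.
- viewer.calibration(name): a dict with "vfov" (degrees; the focal length in pixels is half the picture's height over the tangent of half this angle, whatever the lens; pixels are square), "cx", "cy" (the principal point, pixels), "extrinsics" (4x4, takes a point from camera to world coordinates). Camera axes: x right, y down, z forward; pixel columns grow to the right and rows downward; lengths in m; the calibration is good to about 2 mm. A picture is of the moment at which its call begins: read the wrist's pose just before it. calibration takes no time and is no camera call; for the wrist camera it gives the pose at the moment of the call.
- workorder.finish_job(): hands the job in; it is judged then, once.
The state is a dict: "clock": time; "q": joint angles; "qd": joint speeds; "joint_torque": joint torques, N m; "tool_pos": TCP position; "eef_rot": TCP orientation; "contact_force": force on the tool from outside, world axes, zero at the start; "moment": the same for the moment, N m; "opening": opening from 0.0 (shut) to 1.0 (fully open); "finger_force": force on a finger pad.
Only numpy, scipy, OpenCV 4.12 (cv2) and the standard library are available. Lean on these libraries where they do the work, as an engineer would, in place of code of your own. Each camera call takes 0.05 s, during which the arm holds its last target. There are 200 camera calls.

## Working session

There is one attempt and no reset: what is moved stays moved. The work goes in short steps, Python scripts to look and compute and a tool call to move; the robot and the scene stay as the last step left them, time stands still between calls to the robot, and variables do not carry over. Pictures are saved under pics/ and viewed, at most 10 in all, crops included, and the job is handed in when it is done.

Besides the shell and the picture viewer there is one more tool, called after "Emit:" as name(argument=value, ...), one argument or row to a line, values as JSON. step_arm: Moves the arm, as the interface text tells. Shift numbers are shares of 8 cm and turn numbers shares of 180 degrees, none past 1 either way. Its arguments: {"type":"object","properties":{"motion":{"type":"array","items":{"type":"object","properties":{"wx":{"type":"number","minimum":-1,"maximum":1},"wy":{"type":"number","minimum":-1,"maximum":1},"wz":{"type":"number","minimum":-1,"maximum":1},"dx":{"type":"number","minimum":-1,"maximum":1},"dy":{"type":"number","minimum":-1,"maximum":1},"dz":{"type":"number","minimum":-1,"maximum":1},"claw":{"type":"number"}}}},"force":{"type":"number"}},"required":["motion"]}

```bash
mkdir -p pics
cat > h.py <<'E'
import numpy as np, cv2
from plant import get_state, viewer, workorder
from scipy.spatial.transform import Rotation as R
def snap(n,f=None):
    c=viewer.calibration(n); p,d=viewer.snapshot(n)
    if f: cv2.imwrite('pics/'+f,p[:,:,::-1])
    np.savez('pics/%s.npz'%n,p=p,d=d,T=c['extrinsics'],k=[c['vfov'],c['cx'],c['cy']])
    return p,d,c
def rays(c,u,v):
    f=240/np.tan(np.radians(c['vfov'])/2); T=np.array(c['extrinsics'])
    r=np.stack([(np.asarray(u,float)-c['cx'])/f,(np.asarray(v,float)-c['cy'])/f,np.ones(np.shape(u))],-1)
    return T[:3,3],r@T[:3,:3].T
def plane(c,u,v,z):
    o,r=rays(c,u,v); return o+r*((z-o[2])/r[...,2])[...,None]
def dep(c,u,v,d):
    o,r=rays(c,u,v); return o+r*np.asarray(d)[...,None]
def st():
    s=get_state(); 
    for k in ('clock','q','tool_pos','eef_rot','contact_force','opening','finger_force'): print(k,np.round(s[k],4))
    return s
E
python3 - <<'E'
from h import *
st()
for n in ('side','top'):
    p,d,c=snap(n,n+'0.png'); print(n,c['vfov'],c['cx'],c['cy'],np.round(c['extrinsics'],3).tolist())
a=cv2.imread('pics/side0.png');b=cv2.imread('pics/top0.png')
E
```

```text
clock 0.0
q [-1.0921  0.69   -0.1945  1.5664  0.1573  0.9025 -0.2151]
tool_pos [0.2687 0.5636 0.2379]
eef_rot [ 2.205e-01  9.754e-01 -9.000e-04 -1.000e-04]
contact_force [ 0.5801  0.6945 -0.5085]
opening 0.9997
finger_force 0.0
side 49.09963392147205 330.0261052590618 248.14086676727922 [[0.145, -0.654, 0.742, -0.271], [-0.989, -0.085, 0.118, -0.346], [-0.015, -0.751, -0.66, 0.813], [0.0, 0.0, 0.0, 1.0]]
top 53.81804269604507 316.14523721012284 238.55151761300007 [[-0.114, -0.97, 0.215, 0.343], [-0.993, 0.112, -0.023, -0.193], [-0.002, -0.216, -0.976, 0.987], [0.0, 0.0, 0.0, 1.0]]
```

View pics/top0.png

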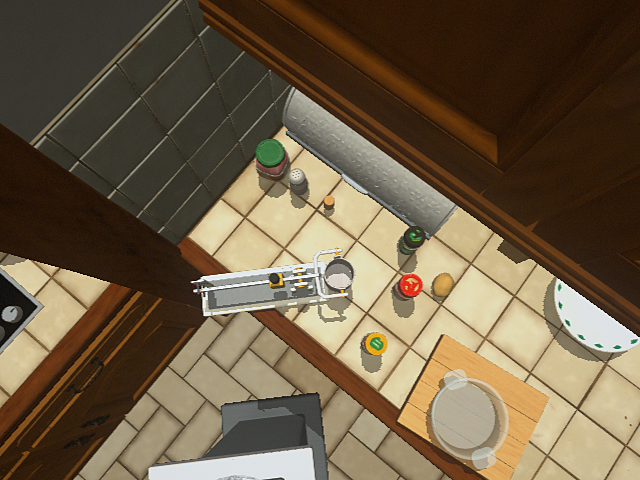

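View pics/side0.png

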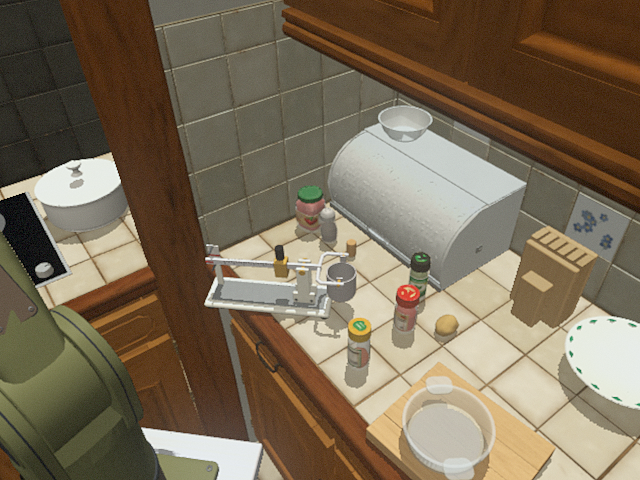

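The top view shows the yellow cap near (375,343), cup (339,275), poise (276,281) and red tip near (197,288). The red, green and potato bystanders stand to the right. The post is at upper left, and the arm is out of view beyond it.

Run:
```python
from h import *
def load(n):
    z=np.load('pics/%s.npz'%n); return z['p'],z['d'],dict(vfov=z['k'][0],cx=z['k'][1],cy=z['k'][2],extrinsics=z['T'])
p,d,c=load('top')
for name,(u,v) in dict(cap=(375,343),red=(409,286),green=(414,238),cupin=(339,275),poise=(276,281)).items():
    print(name,dep(c,u,v,d[v,u]).round(3))
h=cv2.cvtColor(p,cv2.COLOR_RGB2HSV)
def cen(m,x0,x1,y0,y1):
    k=np.zeros_like(m);k[y0:y1,x0:x1]=m[y0:y1,x0:x1]; v,u=np.nonzero(k); return u.mean(),v.mean(),len(u),(u.min(),u.max(),v.min(),v.max())
y=cv2.inRange(h,(18,150,120),(35,255,255)); t=cen(y,355,395,325,362);print(t); print(plane(c,(t[3][0]+t[3][1])/2,(t[3][2]+t[3][3])/2,.1))
# scale base corners approx & points higher than table in the scale window
vv,uu=np.mgrid[240:320,185:360]; P=dep(c,uu,vv,d[240:320,185:360])
def show(lo,hi):
    m=(P[...,2]>lo)&(P[...,2]<hi)&(d[240:320,185:360]>0); return P[m]
import sys
b=show(.008,.022); r=cv2.minAreaRect((b[:,:2]*1000).astype(np.float32)); print('base',r, len(b))
bm=show(.085,.125);print('beam',len(bm)); 
cu=show(.09,.105)
# white plate/red tip
rd=cv2.inRange(h,(0,120,80),(8,255,255))|cv2.inRange(h,(172,120,80),(180,255,255))
v,u=np.nonzero(rd[260:310,185:230]); print('red',list(zip(u+185,v+260)))
pp,dd,cc=load('side')
big=np.hstack([cv2.resize(p[235:325,185:365],None,fx=4,fy=4,interpolation=2)])
s=cv2.resize(pp[230:330,195:375],None,fx=4,fy=4,interpolation=2)
cv2.imwrite('pics/c1.png',np.vstack([big[:300],s[:300]])[:,:,::-1])
```

```text
cap [ 0.331 -0.297  0.107]
red [ 0.428 -0.376  0.099]
green [ 0.517 -0.399  0.105]
cupin [ 0.471 -0.251  0.045]
poise [ 0.458 -0.132  0.151]
(np.float64(375.54477611940297), np.float64(343.6529850746269), 268, (np.int64(365), np.int64(386), np.int64(333), np.int64(354)))
[ 0.33032436 -0.29869574  0.1       ]
base ((465.82965087890625, -98.56869506835938), (84.27140045166016, 261.49896240234375), 0.690858781337738) 3869
beam 1369
red [(np.int64(200), np.int64(283)), (np.int64(201), np.int64(283)), (np.int64(202), np.int64(283)), (np.int64(203), np.int64(283)), (np.int64(204), np.int64(283)), (np.int64(205), np.int64(283)), (np.int64(206), np.int64(283)), (np.int64(194), np.int64(284)), (np.int64(195), np.int64(284)), (np.int64(200), np.int64(292)), (np.int64(201), np.int64(292))]
```

View pics/c1.png

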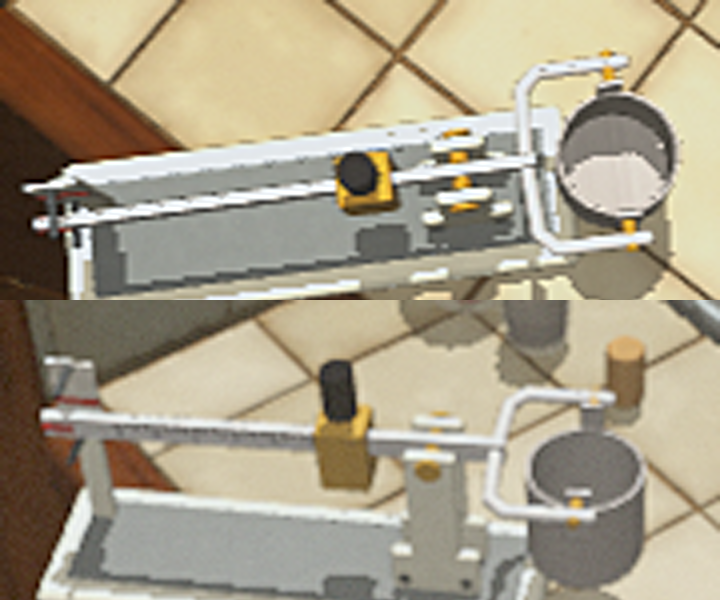

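The crop shows the beam roughly level with the poise near zero, the tip and mark at the left end, and the cup empty at the right. I'll draw the arm in first, turning the tool to world axes at the same time.

Emit:
step_arm(
  motion=[
    {"dy": -0.5,"wz": 0.04},
    {"dy": -1,"wz": 0.09},
    {"dy": -1,"wz": 0.135},
    {"dy": -1,"wz": 0.18},
    {"dy": -1,"wz": 0.225},
    {"dy": -1,"wz": 0.27},
    {"dy": -1,"wz": 0.315},
    {"dy": -1,"wz": 0.3585},
  ],
)

```text
$.motion[0]: bad value
```

Run:
```python
from h import *
s=st(); print(R.from_quat(s['eef_rot']).as_matrix().round(3))
def load(n):
    z=np.load('pics/%s.npz'%n); return z['p'],z['d'],dict(vfov=z['k'][0],cx=z['k'][1],cy=z['k'][2],extrinsics=z['T'])
p,d,c=load('top')
vv,uu=np.mgrid[240:320,185:365]; P=dep(c,uu,vv,d[240:320,185:365]).reshape(-1,3)
b=P[(P[:,2]>.098)&(P[:,2]<.125)&(P[:,1]>-.11)&(P[:,1]<.0)]
print('beam',len(b),np.polyfit(b[:,1],b[:,0],1), np.polyfit(b[:,1],b[:,2],1))
k=P[(P[:,2]>.142)]; print('high',len(k),k.mean(0),k.min(0),k.max(0))
r=P[(P[:,2]>.090)&(P[:,2]<.101)&(P[:,1]<-.205)]; print('rim',len(r),r.min(0),r.max(0),r.mean(0))
m=np.abs(np.hypot(r[:,0]-.468,r[:,1]+.252)-.029)<.008; q=r[m]
A=np.c_[2*q[:,:2],np.ones(len(q))]; print(np.linalg.lstsq(A,(q[:,:2]**2).sum(1),rcond=None)[0][:2])
```

```text
clock 0.1
q [-1.0922  0.6899 -0.1945  1.5662  0.1573  0.9025 -0.2151]
tool_pos [0.2687 0.5636 0.238 ]
eef_rot [ 2.205e-01  9.754e-01 -8.000e-04 -1.000e-04]
contact_force [0.2268 0.0224 0.0028]
opening 1.0019
finger_force 0.0
[[-0.903  0.43  -0.001]
 [ 0.43   0.903 -0.002]
 [-0.    -0.002 -1.   ]]
beam 227 [-0.00064676  0.46497568] [-0.01676702  0.10603848]
high 130 [ 0.4192888  -0.15292562  0.46521715] [ 0.34274696 -0.19268513  0.14427229] [ 0.47405029 -0.12042859  0.98658924]
rim 152 [ 0.43528367 -0.27922063  0.09046762] [ 0.49906251 -0.21983364  0.10099131] [ 0.47088708 -0.24876658  0.09725597]
[ 0.46735078 -0.24919583]
```

Emit:
step_arm(
  motion=[
    {"dx": 0,"dy": -0.5,"dz": 0,"wx": 0,"wy": 0,"wz": 0.04,"claw": 88},
    {"dx": 0,"dy": -1,"dz": 0,"wx": 0,"wy": 0,"wz": 0.09,"claw": 88},
    {"dx": 0,"dy": -1,"dz": 0,"wx": 0,"wy": 0,"wz": 0.135,"claw": 88},
    {"dx": 0,"dy": -1,"dz": 0,"wx": 0,"wy": 0,"wz": 0.18,"claw": 88},
    {"dx": 0,"dy": -1,"dz": 0,"wx": 0,"wy": 0,"wz": 0.225,"claw": 88},
    {"dx": 0,"dy": -1,"dz": 0,"wx": 0,"wy": 0,"wz": 0.27,"claw": 88},
    {"dx": 0,"dy": -1,"dz": 0,"wx": 0,"wy": 0,"wz": 0.315,"claw": 88},
    {"dx": 0,"dy": -1,"dz": 0,"wx": 0,"wy": 0,"wz": 0.3585,"claw": 88},
  ],
  force=10,
)

```text
clock: 0.9
tool_pos: [0.2342, 0.4918, 0.2384]
eef_rot: [0.709, 0.705, -0.0, 0.0]
contact_force: [-0.5, -0.3, -0.3]
opening: 0.997
finger_force: 0.0
```

```bash
python3 -c "
from h import *
st()"
```

```text
clock 0.9
q [-1.2942  0.5858  0.136   1.8199 -0.1111  0.7439 -1.1045]
tool_pos [0.2342 0.4918 0.2384]
eef_rot [ 7.092e-01  7.051e-01 -3.000e-04  1.000e-04]
contact_force [-0.4615 -0.3312 -0.3484]
opening 0.9967
finger_force 0.0
```

Emit:
step_arm(
  motion=[
    {"dx": -0.5,"dy": 0.19,"dz": 0,"wx": 0,"wy": 0,"wz": 0,"claw": 88},
    {"dx": -1,"dy": 0.38,"dz": 0,"wx": 0,"wy": 0,"wz": 0,"claw": 88},
  ],
)

```text
clock: 1.1
tool_pos: [0.2644, 0.4118, 0.2383]
eef_rot: [0.706, 0.708, -0.0, 0.0]
contact_force: [1.0, 0.2, -0.0]
opening: 1.001
finger_force: 0.0
```

Emit:
step_arm(
  motion=[
    {"dx": -0.5,"dy": 0.19,"dz": 0,"wx": 0,"wy": 0,"wz": 0,"claw": 88},
    {"dx": -1,"dy": 0.38,"dz": 0,"wx": 0,"wy": 0,"wz": 0,"claw": 88},
  ],
)

```text
clock: 1.3
tool_pos: [0.2954, 0.3303, 0.2385]
eef_rot: [0.707, 0.707, -0.0, 0.0]
contact_force: [1.3, 0.8, 0.4]
opening: 0.997
finger_force: 0.0
```

Emit:
step_arm(
  motion=[
    {"dx": -0.5,"dy": 0.17,"dz": 0,"wx": 0,"wy": 0,"wz": 0,"claw": 88},
    {"dx": -1,"dy": 0.35,"dz": 0,"wx": 0,"wy": 0,"wz": 0,"claw": 88},
    {"dx": -1,"dy": 0.35,"dz": 0,"wx": 0,"wy": 0,"wz": 0,"claw": 88},
  ],
)

```text
clock: 1.6
tool_pos: [0.3243, 0.2457, 0.2387]
eef_rot: [0.711, 0.704, -0.002, 0.001]
contact_force: [-0.3, 0.4, 0.1]
opening: 1.001
finger_force: 0.0
```

```bash
python3 -c "
from h import *
st()"
```

```text
clock 1.6
q [-0.8317  0.4225  0.0984  2.1902 -0.0744  0.5354 -0.6878]
tool_pos [0.3243 0.2457 0.2387]
eef_rot [ 0.7107  0.7035 -0.0018  0.0011]
contact_force [-0.2515  0.3503  0.0583]
opening 1.0011
finger_force 0.0
```

Emit:
step_arm(
  motion=[
    {"dx": -0.5,"dy": 0.22,"dz": 0,"wx": 0,"wy": 0,"wz": 0,"claw": 88},
    {"dx": -1,"dy": 0.44,"dz": 0,"wx": 0,"wy": 0,"wz": 0,"claw": 88},
    {"dx": -1,"dy": 0.44,"dz": 0,"wx": 0,"wy": 0,"wz": 0,"claw": 88},
  ],
)

```text
clock: 1.9
tool_pos: [0.36, 0.1671, 0.2387]
eef_rot: [0.711, 0.704, -0.001, 0.001]
contact_force: [-0.4, 0.6, -0.7]
opening: 0.998
finger_force: 0.0
```

Emit:
step_arm(
  motion=[
    {"dx": -0.5,"dy": 0.12,"dz": 0,"wx": 0,"wy": 0,"wz": 0,"claw": 88},
    {"dx": -1,"dy": 0.25,"dz": 0,"wx": 0,"wy": 0,"wz": 0,"claw": 88},
    {"dx": -1,"dy": 0.25,"dz": 0,"wx": 0,"wy": 0,"wz": 0,"claw": 88},
  ],
)

```text
clock: 2.2
tool_pos: [0.3791, 0.0878, 0.2387]
eef_rot: [0.71, 0.704, -0.001, 0.001]
contact_force: [-0.3, -0.7, -0.1]
opening: 0.997
finger_force: 0.0
```

Emit:
step_arm(
  motion=[
    {"dx": -0.5,"dy": 0.06,"dz": 0,"wx": 0,"wy": 0,"wz": 0,"claw": 88},
    {"dx": -1,"dy": 0.12,"dz": 0,"wx": 0,"wy": 0,"wz": 0,"claw": 88},
    {"dx": -1,"dy": 0.12,"dz": 0,"wx": 0,"wy": 0,"wz": 0,"claw": 88},
  ],
)

```text
clock: 2.5
tool_pos: [0.3883, 0.0085, 0.2387]
eef_rot: [0.71, 0.704, -0.0, 0.001]
contact_force: [0.4, 0.3, 1.1]
opening: 1.0
finger_force: 0.0
```

Emit:
step_arm(
  motion=[
    {"dx": -0.5,"dy": 0,"dz": 0,"wx": 0,"wy": 0,"wz": 0,"claw": 88},
    {"dx": -1,"dy": 0,"dz": 0,"wx": 0,"wy": 0,"wz": 0,"claw": 88},
    {"dx": -1,"dy": 0,"dz": 0,"wx": 0,"wy": 0,"wz": 0,"claw": 88},
  ],
)

```text
clock: 2.8
tool_pos: [0.3881, -0.071, 0.2387]
eef_rot: [0.71, 0.705, -0.0, 0.001]
contact_force: [-0.9, -0.3, 0.3]
opening: 0.998
finger_force: 0.0
```

```bash
python3 -c "
from h import *
st()"
```

```text
clock 2.8
q [ 0.0407  0.4052  0.0317  2.2229 -0.0226  0.5134  0.0822]
tool_pos [ 0.3881 -0.071   0.2387]
eef_rot [ 7.097e-01  7.045e-01 -4.000e-04  6.000e-04]
contact_force [-0.8663 -0.3111  0.3392]
opening 0.9977
finger_force 0.0
```

Emit:
step_arm(
  motion=[
    {"dx": -0.5,"dy": -0.05,"dz": 0,"wx": 0,"wy": 0,"wz": 0,"claw": 88},
    {"dx": -0.95,"dy": -0.1,"dz": 0,"wx": 0,"wy": 0,"wz": 0,"claw": 88},
    {"dx": -0.95,"dy": -0.1,"dz": 0,"wx": 0,"wy": 0,"wz": 0,"claw": 88},
  ],
)

```text
clock: 3.1
tool_pos: [0.3802, -0.1463, 0.2387]
eef_rot: [0.709, 0.705, -0.0, 0.001]
contact_force: [-0.2, 0.7, -0.9]
opening: 1.001
finger_force: 0.0
```

Emit:
step_arm(
  motion=[
    {"dx": -0.5,"dy": -0.13,"dz": 0,"wx": 0,"wy": 0,"wz": 0,"claw": 88},
    {"dx": -0.95,"dy": -0.25,"dz": 0,"wx": 0,"wy": 0,"wz": 0,"claw": 88},
    {"dx": -0.95,"dy": -0.25,"dz": 0,"wx": 0,"wy": 0,"wz": 0,"claw": 88},
  ],
)

```text
clock: 3.4
tool_pos: [0.3598, -0.2222, 0.2387]
eef_rot: [0.709, 0.705, -0.0, 0.001]
contact_force: [1.1, 1.0, -0.4]
opening: 0.996
finger_force: 0.0
```

Emit:
step_arm(
  motion=[
    {"dx": -0.5,"dy": -0.2,"dz": 0,"wx": 0,"wy": 0,"wz": 0,"claw": 88},
    {"dx": -0.95,"dy": -0.35,"dz": 0,"wx": 0,"wy": 0,"wz": 0,"claw": 88},
    {"dx": -0.95,"dy": -0.35,"dz": 0,"wx": 0,"wy": 0,"wz": 0,"claw": 88},
    {"dx": -0.95,"dy": -0.35,"dz": 0,"wx": 0,"wy": 0,"wz": 0,"claw": 88},
  ],
)

```text
clock: 3.8
tool_pos: [0.3332, -0.2942, 0.2385]
eef_rot: [0.707, 0.707, 0.001, -0.0]
contact_force: [0.2, -0.7, 0.2]
opening: 0.997
finger_force: 0.0
```

Run:
```python
from h import *
st()
p,d,c=snap('wrist','w1.png'); print(np.round(c['extrinsics'],3).tolist(),c['vfov'],c['cx'],c['cy'])
h=cv2.cvtColor(p,cv2.COLOR_RGB2HSV); y=cv2.inRange(h,(18,150,100),(35,255,255))
v,u=np.nonzero(y); P=dep(c,u,v,d[v,u]); P=P[(P[:,2]>.08)&(P[:,2]<.12)&(np.hypot(P[:,0]-.33,P[:,1]+.298)<.05)]; print(len(P),P.min(0),P.max(0),(P.min(0)+P.max(0))/2)
```

```text
clock 3.8
q [ 0.6289  0.4614 -0.0124  2.0911  0.0075  0.5896  0.6125]
tool_pos [ 0.3332 -0.2942  0.2385]
eef_rot [ 7.068e-01  7.074e-01  6.000e-04 -4.000e-04]
contact_force [ 0.2419 -0.6978  0.2241]
opening 0.997
finger_force 0.0
[[1.0, 0.002, 0.001, 0.334], [0.002, -0.964, -0.266, -0.226], [0.001, 0.266, -0.964, 0.385], [0.0, 0.0, 0.0, 1.0]] 69.15014046677254 319.4760275228124 237.54380476453858
1167 [ 0.31343356 -0.31906742  0.09361519] [ 0.35186388 -0.27928373  0.10860741] [ 0.33264872 -0.29917557  0.1011113 ]
```

View pics/w1.png

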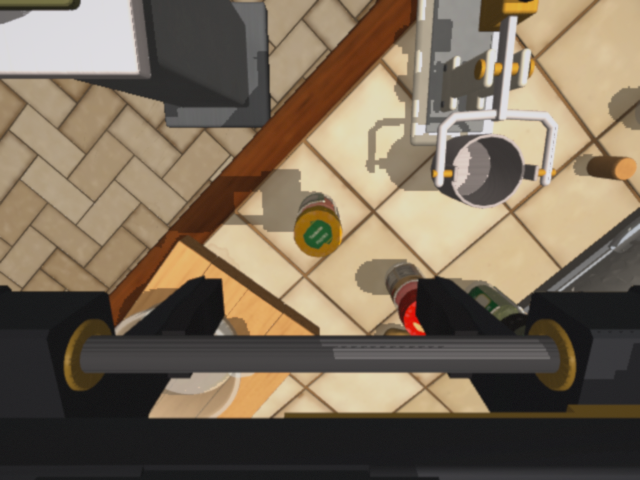

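The wrist view shows the yellow cap at (318,231) between the fingers' sides, with the cup at (485,170) and the red jar at (415,305), clear of the grasp. Descending.

Emit:
step_arm(
  motion=[
    {"dx": -0.06,"dy": 0,"dz": 0.5,"wx": 0,"wy": 0,"wz": 0,"claw": 88},
    {"dx": -0.06,"dy": 0,"dz": 1,"wx": 0,"wy": 0,"wz": 0,"claw": 88},
    {"dx": -0.06,"dy": 0,"dz": 1,"wx": 0,"wy": 0,"wz": 0,"claw": 88},
  ],
)

```text
clock: 4.15
tool_pos: [0.3312, -0.2966, 0.1554]
eef_rot: [0.706, 0.709, 0.0, -0.005]
contact_force: [0.9, 0.6, 0.2]
opening: 1.001
finger_force: 0.0
```

Emit:
step_arm(
  motion=[
    {"dx": 0,"dy": 0,"dz": 0.4,"wx": 0,"wy": 0,"wz": 0,"claw": 88},
    {"dx": 0,"dy": 0,"dz": 0.8,"wx": 0,"wy": 0,"wz": 0,"claw": 88},
    {"dx": 0,"dy": 0,"dz": 1,"wx": 0,"wy": 0,"wz": 0,"claw": 88},
    {"dx": 0,"dy": 0,"dz": 1,"wx": 0,"wy": 0,"wz": 0,"claw": 88},
  ],
)

```text
clock: 4.55
tool_pos: [0.3327, -0.299, 0.0785]
eef_rot: [0.706, 0.708, 0.0, -0.001]
contact_force: [-0.3, 0.7, -0.2]
opening: 1.004
finger_force: 0.0
```

Emit:
step_arm(
  motion=[
    {"dx": 0,"dy": 0,"dz": 0.03,"wx": 0,"wy": 0,"wz": 0,"claw": 36},
    {"dx": 0,"dy": 0,"dz": 0.03,"wx": 0,"wy": 0,"wz": 0,"claw": 36},
    {"dx": 0,"dy": 0,"dz": 0.03,"wx": 0,"wy": 0,"wz": 0,"claw": 36},
    {"dx": 0,"dy": 0,"dz": 0.03,"wx": 0,"wy": 0,"wz": 0,"claw": 36},
    {"dx": 0,"dy": 0,"dz": 0.03,"wx": 0,"wy": 0,"wz": 0,"claw": 36},
    {"dx": 0,"dy": 0,"dz": 0.03,"wx": 0,"wy": 0,"wz": 0,"claw": 36},
    {"dx": 0,"dy": 0,"dz": 0.03,"wx": 0,"wy": 0,"wz": 0,"claw": 36},
    {"dx": 0,"dy": 0,"dz": 0.03,"wx": 0,"wy": 0,"wz": 0,"claw": 36},
  ],
  force=20,
)

```text
clock: 5.35
tool_pos: [0.3319, -0.3009, 0.0764]
eef_rot: [0.707, 0.707, 0.0, 0.0]
contact_force: [-0.5, -0.2, 3.8]
opening: 0.461
finger_force: 20.0
```

Emit:
step_arm(
  motion=[
    {"dx": 0,"dy": 0,"dz": -0.3,"wx": 0,"wy": 0,"wz": 0,"claw": 36},
    {"dx": 0,"dy": 0,"dz": -0.7,"wx": 0,"wy": 0,"wz": 0,"claw": 36},
    {"dx": 0,"dy": 0,"dz": -1,"wx": 0,"wy": 0,"wz": 0,"claw": 36},
  ],
)

```text
clock: 5.65
tool_pos: [0.3317, -0.3006, 0.1572]
eef_rot: [0.707, 0.707, 0.0, -0.0]
contact_force: [1.1, -1.2, -2.2]
opening: 0.46
finger_force: 20.0
```

Emit:
step_arm(
  motion=[
    {"dx": 0,"dy": 0,"dz": -0.3,"wx": 0,"wy": 0,"wz": 0,"claw": 36},
    {"dx": 0,"dy": 0,"dz": -0.65,"wx": 0,"wy": 0,"wz": 0,"claw": 36},
    {"dx": 0,"dy": 0,"dz": -0.65,"wx": 0,"wy": 0,"wz": 0,"claw": 36},
    {"dx": 0,"dy": 0,"dz": -0.65,"wx": 0,"wy": 0,"wz": 0,"claw": 36},
    {"dx": 0,"dy": 0,"dz": -0.65,"wx": 0,"wy": 0,"wz": 0,"claw": 36},
    {"dx": 0,"dy": 0,"dz": -0.65,"wx": 0,"wy": 0,"wz": 0,"claw": 36},
  ],
)

```text
clock: 6.25
tool_pos: [0.3312, -0.3003, 0.2071]
eef_rot: [0.707, 0.707, -0.0, -0.001]
contact_force: [0.5, -1.2, -1.9]
opening: 0.46
finger_force: 20.0
```

Run:
```python
from h import *
s=st(); F=[get_state()['contact_force']]
for i in range(8):
    p,d,c=snap('wrist'); F.append(get_state()['contact_force'])
F=np.array(F); print(F.mean(0),F.std(0))
cv2.imwrite('pics/w2.png',p[:,:,::-1])
vv,uu=np.mgrid[0:300,300:640]; P=dep(c,uu,vv,d[0:300,300:640]).reshape(-1,3)
r=P[(P[:,2]>.090)&(P[:,2]<.102)&(P[:,1]<-.205)&(P[:,1]>-.29)&(P[:,0]>.42)]
for i in range(3):
    if i==0: x,y=.467,-.2495
    q=r[np.abs(np.hypot(r[:,0]-x,r[:,1]-y)-.0288)<.005]
    A=np.c_[2*q[:,:2],np.ones(len(q))]; t=np.linalg.lstsq(A,(q[:,:2]**2).sum(1),rcond=None)[0]; x,y=t[:2]; print(len(q),x,y,np.sqrt(t[2]+x*x+y*y), q[:,2].max())
```

```text
clock 6.25
q [ 0.6423  0.5203 -0.0137  2.1203  0.0138  0.5039  0.6182]
tool_pos [ 0.3312 -0.3003  0.2071]
eef_rot [ 7.072e-01  7.070e-01 -2.000e-04 -1.400e-03]
contact_force [ 0.5451 -1.1987 -1.8608]
opening 0.4605
finger_force 19.966
[ 0.2489804   0.37594049 -1.90131384] [0.32853828 0.82601463 0.43642204]
1857 0.4684609907611726 -0.24871549456866723 0.0285393334713711 0.10198475511550553
1857 0.4684609907611726 -0.24871549456866723 0.0285393334713711 0.10198475511550553
1857 0.4684609907611726 -0.24871549456866723 0.0285393334713711 0.10198475511550553
```

Emit:
step_arm(
  motion=[
    {"dx": 0.11,"dy": 0.28,"dz": 0,"wx": 0,"wy": 0,"wz": 0,"claw": 36},
    {"dx": 0.22,"dy": 0.56,"dz": 0,"wx": 0,"wy": 0,"wz": 0,"claw": 36},
    {"dx": 0.32,"dy": 0.85,"dz": 0,"wx": 0,"wy": 0,"wz": 0,"claw": 36},
  ],
)

```text
clock: 6.95
tool_pos: [0.4005, -0.2749, 0.2083]
eef_rot: [0.707, 0.707, -0.0, -0.0]
contact_force: [0.2, -0.9, -0.3]
opening: 0.459
finger_force: 20.0
```

Emit:
step_arm(
  motion=[
    {"dx": 0.11,"dy": 0.28,"dz": 0,"wx": 0,"wy": 0,"wz": 0,"claw": 36},
    {"dx": 0.22,"dy": 0.56,"dz": 0,"wx": 0,"wy": 0,"wz": 0,"claw": 36},
    {"dx": 0.32,"dy": 0.85,"dz": 0,"wx": 0,"wy": 0,"wz": 0,"claw": 36},
    {"dx": 0.32,"dy": 0.85,"dz": 0,"wx": 0,"wy": 0,"wz": 0,"claw": 36},
    {"dx": 0.32,"dy": 0.85,"dz": 0,"wx": 0,"wy": 0,"wz": 0,"claw": 36},
  ],
)

```text
clock: 7.45
tool_pos: [0.4678, -0.2494, 0.208]
eef_rot: [0.707, 0.707, -0.0, -0.0]
contact_force: [-1.0, -1.6, -1.3]
opening: 0.462
finger_force: 20.0
```

Run:
```python
from h import *
st()
p,d,c=snap('wrist','w3.png')
vv,uu=np.mgrid[0:480,0:640]; P=dep(c,uu,vv,d); Z=P[...,2]
def circ(q):
    A=np.c_[2*q[:,:2],np.ones(len(q))]; t=np.linalg.lstsq(A,(q[:,:2]**2).sum(1),rcond=None)[0]; return t[0],t[1],np.sqrt(t[2]+t[0]**2+t[1]**2)
Q=P.reshape(-1,3); x,y=.468,-.249
m=(Q[:,2]>.088)&(Q[:,2]<.103)&(np.abs(np.hypot(Q[:,0]-x,Q[:,1]-y)-.0288)<.006); print('cup',m.sum(),circ(Q[m]) if m.sum()>20 else '')
h=cv2.cvtColor(p,cv2.COLOR_RGB2HSV).reshape(-1,3)
g=Q[(Q[:,2]>.135)&(Q[:,2]<.21)&(np.hypot(Q[:,0]-x,Q[:,1]-y)<.035)&(Q[:,1]>-.245)]
for a in np.arange(.135,.20,.01):
    s=g[(g[:,2]>a)&(g[:,2]<a+.01)]
    if len(s)>10: print(a.round(3),len(s),s[:,1].max().round(4),s[:,0].min().round(4),s[:,0].max().round(4))
```

```text
clock 7.45
q [ 0.3923  0.607   0.0169  1.8911 -0.0158  0.6444  0.4196]
tool_pos [ 0.4678 -0.2494  0.208 ]
eef_rot [ 7.068e-01  7.074e-01 -2.000e-04 -3.000e-04]
contact_force [-0.9769 -1.6038 -1.2718]
opening 0.462
finger_force 19.9652
cup 723 (np.float64(0.4695202858712345), np.float64(-0.24827986987750417), np.float64(0.02848681757115255))
0.135 166 -0.2268 0.4493 0.4878
0.145 195 -0.2265 0.4491 0.4882
0.155 236 -0.2264 0.4484 0.4883
0.165 280 -0.2265 0.4483 0.4883
0.175 316 -0.2264 0.4483 0.4883
0.185 362 -0.2261 0.4482 0.4884
0.195 529 -0.2256 0.4473 0.4889
```

View pics/w3.png

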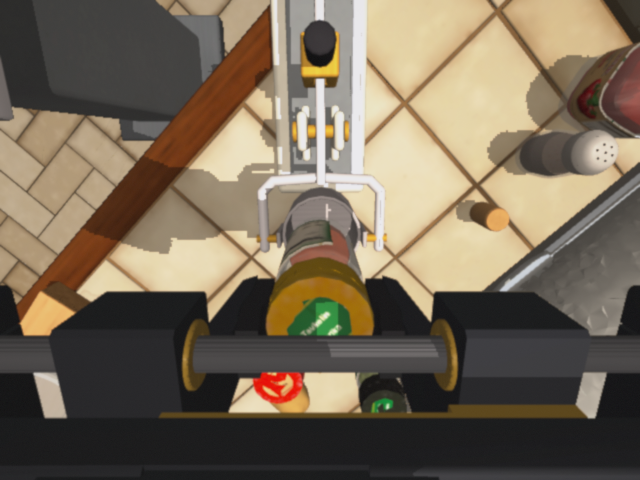

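The wrist view shows the jar held upright at (320,270), centred over the cup and between the fork arms at (265,210) and (380,210). The poise is at (320,45). Lowering slowly.

Emit:
step_arm(
  motion=[
    {"dx": -0.01,"dy": 0.012,"dz": 0.15,"wx": 0,"wy": 0,"wz": 0,"claw": 36},
    {"dx": -0.01,"dy": 0.012,"dz": 0.3,"wx": 0,"wy": 0,"wz": 0,"claw": 36},
    {"dx": -0.01,"dy": 0.012,"dz": 0.45,"wx": 0,"wy": 0,"wz": 0,"claw": 36},
    {"dx": -0.01,"dy": 0.012,"dz": 0.6,"wx": 0,"wy": 0,"wz": 0,"claw": 36},
    {"dx": -0.01,"dy": 0.012,"dz": 0.75,"wx": 0,"wy": 0,"wz": 0,"claw": 36},
    {"dx": -0.01,"dy": 0.012,"dz": 0.85,"wx": 0,"wy": 0,"wz": 0,"claw": 36},
    {"dx": -0.01,"dy": 0.012,"dz": 0.95,"wx": 0,"wy": 0,"wz": 0,"claw": 36},
    {"dx": -0.01,"dy": 0.012,"dz": 0.97,"wx": 0,"wy": 0,"wz": 0,"claw": 36},
  ],
)

```text
clock: 8.3
tool_pos: [0.4685, -0.2502, 0.1297]
eef_rot: [0.707, 0.707, -0.0, -0.001]
contact_force: [-0.0, -0.7, -1.2]
opening: 0.46
finger_force: 20.0
```

Emit:
step_arm(
  motion=[
    {"dx": 0,"dy": 0,"dz": 0.03,"wx": 0,"wy": 0,"wz": 0,"claw": 36},
    {"dx": 0,"dy": 0,"dz": 0.06,"wx": 0,"wy": 0,"wz": 0,"claw": 36},
    {"dx": 0,"dy": 0,"dz": 0.09,"wx": 0,"wy": 0,"wz": 0,"claw": 36},
    {"dx": 0,"dy": 0,"dz": 0.12,"wx": 0,"wy": 0,"wz": 0,"claw": 36},
    {"dx": 0,"dy": 0,"dz": 0.15,"wx": 0,"wy": 0,"wz": 0,"claw": 36},
    {"dx": 0,"dy": 0,"dz": 0.15,"wx": 0,"wy": 0,"wz": 0,"claw": 36},
  ],
)

```text
clock: 8.9
tool_pos: [0.4688, -0.2504, 0.1185]
eef_rot: [0.707, 0.707, -0.0, -0.0]
contact_force: [-1.1, -0.3, -2.0]
opening: 0.461
finger_force: 20.0
```

Run:
```python
from h import *
st()
p,d,c=snap('wrist','w4.png')
vv,uu=np.mgrid[0:480,0:640]; P=dep(c,uu,vv,d); Q=P.reshape(-1,3)
b=Q[(np.abs(Q[:,0]-.467)<.006)&(Q[:,1]>-.2)&(Q[:,1]<-.05)&(Q[:,2]>.095)]; 
for y in np.arange(-.2,-.05,.01):
    s=b[(b[:,1]>y)&(b[:,1]<y+.01)]
    if len(s)>5: print(y.round(2),len(s),np.percentile(s[:,2],[10,50,90]).round(4),s[:,0].mean().round(4))
```

```text
clock 8.9
q [ 0.3986  0.7538  0.0088  1.9572 -0.0146  0.4309  0.418 ]
tool_pos [ 0.4688 -0.2504  0.1185]
eef_rot [ 7.072e-01  7.070e-01 -0.000e+00 -2.000e-04]
contact_force [-1.0918 -0.3245 -2.0016]
opening 0.4608
finger_force 19.966
-0.2 323 [0.1113 0.1123 0.1131] 0.4689
-0.19 5524 [0.2652 0.2652 0.2652] 0.4693
-0.18 665 [0.1088 0.1116 0.1132] 0.4672
-0.17 370 [0.1116 0.1127 0.1136] 0.4685
-0.16 405 [0.1117 0.1128 0.1138] 0.4683
-0.15 891 [0.1059 0.1136 0.1218] 0.4671
-0.14 815 [0.1208 0.1226 0.1359] 0.4671
```

Emit:
step_arm(
  motion=[
    {"dx": 0,"dy": 0,"dz": 0.015,"wx": 0,"wy": 0,"wz": 0,"claw": 36},
    {"dx": 0,"dy": 0,"dz": 0.03,"wx": 0,"wy": 0,"wz": 0,"claw": 36},
    {"dx": 0,"dy": 0,"dz": 0.045,"wx": 0,"wy": 0,"wz": 0,"claw": 36},
    {"dx": 0,"dy": 0,"dz": 0.055,"wx": 0,"wy": 0,"wz": 0,"claw": 36},
    {"dx": 0,"dy": 0,"dz": 0.055,"wx": 0,"wy": 0,"wz": 0,"claw": 36},
  ],
)

```text
clock: 9.45
tool_pos: [0.4688, -0.2504, 0.1142]
eef_rot: [0.707, 0.707, 0.0, -0.0]
contact_force: [-0.8, -0.4, -1.2]
opening: 0.459
finger_force: 20.0
```

Emit:
step_arm(
  motion=[
    {"dx": 0,"dy": 0,"dz": 0,"wx": 0,"wy": 0,"wz": 0,"claw": 44},
    {"dx": 0,"dy": 0,"dz": 0,"wx": 0,"wy": 0,"wz": 0,"claw": 50},
    {"dx": 0,"dy": 0,"dz": 0,"wx": 0,"wy": 0,"wz": 0,"claw": 60},
    {"dx": 0,"dy": 0,"dz": 0,"wx": 0,"wy": 0,"wz": 0,"claw": 60},
    {"dx": 0,"dy": 0,"dz": 0,"wx": 0,"wy": 0,"wz": 0,"claw": 60},
  ],
)

```text
clock: 9.95
tool_pos: [0.4689, -0.2505, 0.1143]
eef_rot: [0.707, 0.707, 0.0, 0.0]
contact_force: [-0.6, 0.7, 0.9]
opening: 0.681
finger_force: 0.0
```

Emit:
step_arm(
  motion=[
    {"dx": 0,"dy": 0,"dz": -0.3,"wx": 0,"wy": 0,"wz": 0,"claw": 60},
    {"dx": 0,"dy": 0,"dz": -0.6,"wx": 0,"wy": 0,"wz": 0,"claw": 60},
    {"dx": 0,"dy": 0,"dz": -1,"wx": 0,"wy": 0,"wz": 0,"claw": 60},
    {"dx": 0,"dy": 0,"dz": -1,"wx": 0,"wy": 0,"wz": 0,"claw": 60},
    {"dx": 0,"dy": 0,"dz": -1,"wx": 0,"wy": 0,"wz": 0,"claw": 60},
  ],
)

```text
clock: 10.45
tool_pos: [0.4691, -0.2506, 0.1948]
eef_rot: [0.707, 0.707, 0.0, 0.001]
contact_force: [0.2, -0.6, -0.5]
opening: 0.677
finger_force: 0.0
```

Run:
```python
from h import *
st()
p,d,c=snap('wrist','w5.png')
vv,uu=np.mgrid[0:480,0:640]; P=dep(c,uu,vv,d); Q=P.reshape(-1,3)
k=Q[(np.abs(Q[:,0]-.467)<.015)&(Q[:,1]>-.16)&(Q[:,1]<-.1)&(Q[:,2]>.145)&(Q[:,2]<.18)]; print('knob',len(k),k.mean(0),k.min(0),k.max(0))
b=Q[(np.abs(Q[:,0]-.467)<.006)&(Q[:,1]>-.2)&(Q[:,1]<-.0)&(Q[:,2]>.095)&(Q[:,2]<.14)]; 
for y in np.arange(-.2,-.0,.01):
    s=b[(b[:,1]>y)&(b[:,1]<y+.01)]
    if len(s)>5: print(y.round(2),len(s),np.percentile(s[:,2],[10,50,90]).round(4),s[:,0].mean().round(4))
```

```text
clock 10.45
q [ 0.3944  0.6283  0.0154  1.9011 -0.016   0.6109  0.4197]
tool_pos [ 0.4691 -0.2506  0.1948]
eef_rot [7.072e-01 7.070e-01 3.000e-04 7.000e-04]
contact_force [ 0.2119 -0.6149 -0.539 ]
opening 0.6773
finger_force 0.0
knob 1260 [ 0.46815569 -0.13387916  0.15555411] [ 0.45931734 -0.14208865  0.14513336] [ 0.47701468 -0.12453813  0.1587345 ]
-0.2 142 [0.1102 0.1109 0.1118] 0.4688
-0.19 144 [0.1108 0.1118 0.1126] 0.4689
-0.18 293 [0.1084 0.1117 0.1132] 0.4671
-0.17 170 [0.1122 0.1132 0.1143] 0.4686
-0.16 180 [0.1129 0.1141 0.1151] 0.4686
-0.15 363 [0.1136 0.1221 0.1248] 0.4675
-0.14 100 [0.1233 0.1245 0.1348] 0.4662
-0.12 69 [0.1163 0.1177 0.1187] 0.4679
-0.11 103 [0.1167 0.1177 0.1188] 0.4677
```

View pics/w5.png

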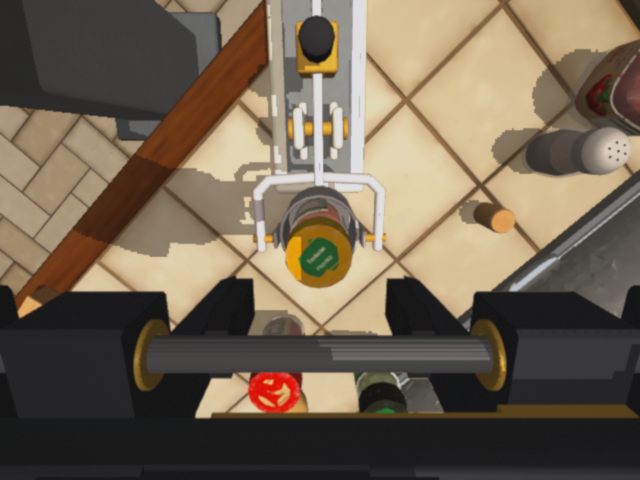

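The wrist view shows the jar standing upright in the cup at (318,245) and released. The beam slopes with the cup low, and the knob is at (317,38). Moving above the knob.

Emit:
step_arm(
  motion=[
    {"dx": 0.35,"dy": 0,"dz": 0,"wx": 0,"wy": 0,"wz": 0,"claw": 60},
    {"dx": 0.73,"dy": 0,"dz": 0,"wx": 0,"wy": 0,"wz": 0,"claw": 60},
  ],
  force=8,
)

```text
clock: 10.7
tool_pos: [0.4679, -0.1922, 0.193]
eef_rot: [0.708, 0.706, -0.001, -0.001]
contact_force: [0.4, -0.0, 0.1]
opening: 0.678
finger_force: 0.0
```

Emit:
step_arm(
  motion=[
    {"dx": 0.35,"dy": 0,"dz": 0,"wx": 0,"wy": 0,"wz": 0,"claw": 60},
    {"dx": 0.73,"dy": 0,"dz": 0,"wx": 0,"wy": 0,"wz": 0,"claw": 60},
    {"dx": 0.73,"dy": 0,"dz": 0,"wx": 0,"wy": 0,"wz": 0,"claw": 60},
    {"dx": 0.73,"dy": 0,"dz": 0,"wx": 0,"wy": 0,"wz": 0,"claw": 60},
  ],
)

```text
clock: 11.1
tool_pos: [0.4684, -0.1332, 0.1934]
eef_rot: [0.707, 0.708, -0.001, -0.001]
contact_force: [1.3, -0.7, 0.5]
opening: 0.682
finger_force: 0.0
```

Run:
```python
from h import *
st()
p,d,c=snap('wrist','w6.png')
vv,uu=np.mgrid[0:480,0:640]; P=dep(c,uu,vv,d); Q=P.reshape(-1,3)
k=Q[(np.abs(Q[:,0]-.467)<.015)&(Q[:,1]>-.16)&(Q[:,1]<-.1)&(Q[:,2]>.15)&(Q[:,2]<.18)]; print('knob',len(k),k.mean(0),k.min(0),k.max(0))
w=Q[(np.abs(Q[:,0]-.467)<.02)&(Q[:,1]>-.16)&(Q[:,1]<-.1)&(Q[:,2]>.119)&(Q[:,2]<.13)]; print('brass top',len(w),w.min(0),w.max(0),np.median(w[:,2]))
```

```text
clock 11.1
q [ 0.157   0.5854  0.0396  2.0276 -0.0429  0.5314  0.2285]
tool_pos [ 0.4684 -0.1332  0.1934]
eef_rot [ 7.066e-01  7.076e-01 -6.000e-04 -8.000e-04]
contact_force [ 1.3015 -0.662   0.4786]
opening 0.6821
finger_force 0.0
knob 790 [ 0.46824753 -0.13168125  0.15563451] [ 0.4594344  -0.14164492  0.15007023] [ 0.47716137 -0.12371182  0.15822481]
brass top 732 [ 0.45605762 -0.14280097  0.11900072] [ 0.48014632 -0.10001462  0.12915739] 0.12489767369447217
```

View pics/w6.png

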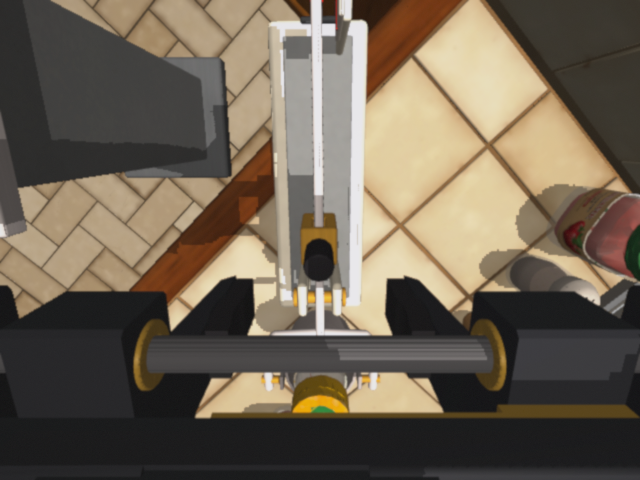

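The wrist view shows the knob at (318,258), centred between the fingers, with the beam tip out of frame at the top. Descending and closing lightly.

Emit:
step_arm(
  motion=[
    {"dx": 0.015,"dy": 0,"dz": 0.2,"wx": 0,"wy": 0,"wz": 0,"claw": 60},
    {"dx": 0.015,"dy": 0,"dz": 0.4,"wx": 0,"wy": 0,"wz": 0,"claw": 60},
    {"dx": 0.015,"dy": 0,"dz": 0.6,"wx": 0,"wy": 0,"wz": 0,"claw": 50},
    {"dx": 0.015,"dy": 0,"dz": 0.7,"wx": 0,"wy": 0,"wz": 0,"claw": 40},
    {"dx": 0.015,"dy": 0,"dz": 0.76,"wx": 0,"wy": 0,"wz": 0,"claw": 32},
    {"dx": 0.015,"dy": 0,"dz": 0.76,"wx": 0,"wy": 0,"wz": 0,"claw": 26},
    {"dx": 0.015,"dy": 0,"dz": 0.76,"wx": 0,"wy": 0,"wz": 0,"claw": 24},
  ],
)

```text
clock: 11.85
tool_pos: [0.4691, -0.1328, 0.1338]
eef_rot: [0.707, 0.707, 0.0, 0.0]
contact_force: [-0.7, 0.2, 0.5]
opening: 0.277
finger_force: 0.0
```

Emit:
step_arm(
  motion=[
    {"dx": 0,"dy": 0,"dz": 0,"wx": 0,"wy": 0,"wz": 0,"claw": 22},
    {"dx": 0,"dy": 0,"dz": 0,"wx": 0,"wy": 0,"wz": 0,"claw": 20},
    {"dx": 0,"dy": 0,"dz": 0,"wx": 0,"wy": 0,"wz": 0,"claw": 18},
    {"dx": 0,"dy": 0,"dz": 0,"wx": 0,"wy": 0,"wz": 0,"claw": 16},
    {"dx": 0,"dy": 0,"dz": 0,"wx": 0,"wy": 0,"wz": 0,"claw": 14},
    {"dx": 0,"dy": 0,"dz": 0,"wx": 0,"wy": 0,"wz": 0,"claw": 14},
  ],
)

```text
clock: 12.45
tool_pos: [0.4678, -0.1323, 0.1334]
eef_rot: [0.707, 0.707, -0.001, -0.001]
contact_force: [-3.2, 0.5, 3.7]
opening: 0.203
finger_force: 8.0
```

Emit:
step_arm(
  motion=[
    {"dx": 0.02,"dy": 0,"dz": -0.002,"wx": 0,"wy": 0,"wz": 0,"claw": 14},
    {"dx": 0.04,"dy": 0,"dz": -0.004,"wx": 0,"wy": 0,"wz": 0,"claw": 14},
    {"dx": 0.06,"dy": 0,"dz": -0.005,"wx": 0,"wy": 0,"wz": 0,"claw": 14},
    {"dx": 0.08,"dy": 0,"dz": -0.007,"wx": 0,"wy": 0,"wz": 0,"claw": 14},
    {"dx": 0.1,"dy": 0,"dz": -0.008,"wx": 0,"wy": 0,"wz": 0,"claw": 14},
    {"dx": 0.12,"dy": 0,"dz": -0.01,"wx": 0,"wy": 0,"wz": 0,"claw": 14},
    {"dx": 0.14,"dy": 0,"dz": -0.012,"wx": 0,"wy": 0,"wz": 0,"claw": 14},
    {"dx": 0.16,"dy": 0,"dz": -0.013,"wx": 0,"wy": 0,"wz": 0,"claw": 14},
  ],
)

```text
clock: 13.25
tool_pos: [0.4676, -0.1209, 0.1341]
eef_rot: [0.708, 0.706, -0.001, -0.0]
contact_force: [-4.7, -2.4, -1.1]
opening: 0.2
finger_force: 8.0
```

```bash
python3 -c "
from h import *
st()"
```

```text
clock 13.25
q [ 0.1359  0.6893  0.0329  2.0878 -0.0537  0.3673  0.2097]
tool_pos [ 0.4676 -0.1209  0.1341]
eef_rot [ 7.077e-01  7.065e-01 -1.300e-03 -4.000e-04]
contact_force [-4.742  -2.3922 -1.0658]
opening 0.2001
finger_force 7.9984
```

Emit:
step_arm(
  motion=[
    {"dx": 0.02,"dy": -0.005,"dz": -0.002,"wx": 0,"wy": 0,"wz": 0,"claw": 14},
    {"dx": 0.04,"dy": -0.01,"dz": -0.004,"wx": 0,"wy": 0,"wz": 0,"claw": 14},
    {"dx": 0.06,"dy": -0.012,"dz": -0.005,"wx": 0,"wy": 0,"wz": 0,"claw": 14},
    {"dx": 0.085,"dy": -0.012,"dz": -0.007,"wx": 0,"wy": 0,"wz": 0,"claw": 14},
    {"dx": 0.11,"dy": -0.012,"dz": -0.008,"wx": 0,"wy": 0,"wz": 0,"claw": 14},
    {"dx": 0.135,"dy": -0.012,"dz": -0.01,"wx": 0,"wy": 0,"wz": 0,"claw": 14},
    {"dx": 0.16,"dy": -0.012,"dz": -0.012,"wx": 0,"wy": 0,"wz": 0,"claw": 14},
    {"dx": 0.18,"dy": -0.012,"dz": -0.014,"wx": 0,"wy": 0,"wz": 0,"claw": 14},
  ],
)

```text
clock: 14.05
tool_pos: [0.4675, -0.1058, 0.1354]
eef_rot: [0.707, 0.707, -0.001, -0.0]
contact_force: [-3.6, -2.9, -1.5]
opening: 0.199
finger_force: 8.0
```

Emit:
step_arm(
  motion=[
    {"dx": 0.025,"dy": 0,"dz": -0.002,"wx": 0,"wy": 0,"wz": 0,"claw": 14},
    {"dx": 0.05,"dy": 0,"dz": -0.004,"wx": 0,"wy": 0,"wz": 0,"claw": 14},
    {"dx": 0.075,"dy": 0,"dz": -0.006,"wx": 0,"wy": 0,"wz": 0,"claw": 14},
    {"dx": 0.1,"dy": 0,"dz": -0.008,"wx": 0,"wy": 0,"wz": 0,"claw": 14},
    {"dx": 0.125,"dy": 0,"dz": -0.01,"wx": 0,"wy": 0,"wz": 0,"claw": 14},
    {"dx": 0.15,"dy": 0,"dz": -0.012,"wx": 0,"wy": 0,"wz": 0,"claw": 14},
    {"dx": 0.17,"dy": 0,"dz": -0.014,"wx": 0,"wy": 0,"wz": 0,"claw": 14},
    {"dx": 0.18,"dy": 0,"dz": -0.014,"wx": 0,"wy": 0,"wz": 0,"claw": 14},
  ],
)

```text
clock: 14.85
tool_pos: [0.4673, -0.091, 0.1365]
eef_rot: [0.707, 0.707, -0.001, -0.0]
contact_force: [-4.4, -2.8, -0.8]
opening: 0.197
finger_force: 8.0
```

Emit:
step_arm(
  motion=[
    {"dx": 0.025,"dy": 0,"dz": -0.002,"wx": 0,"wy": 0,"wz": 0,"claw": 14},
    {"dx": 0.05,"dy": 0,"dz": -0.004,"wx": 0,"wy": 0,"wz": 0,"claw": 14},
    {"dx": 0.075,"dy": 0,"dz": -0.006,"wx": 0,"wy": 0,"wz": 0,"claw": 14},
    {"dx": 0.1,"dy": 0,"dz": -0.008,"wx": 0,"wy": 0,"wz": 0,"claw": 14},
    {"dx": 0.12,"dy": 0,"dz": -0.009,"wx": 0,"wy": 0,"wz": 0,"claw": 14},
    {"dx": 0.14,"dy": 0,"dz": -0.01,"wx": 0,"wy": 0,"wz": 0,"claw": 14},
    {"dx": 0.14,"dy": 0,"dz": -0.01,"wx": 0,"wy": 0,"wz": 0,"claw": 14},
    {"dx": 0.14,"dy": 0,"dz": -0.01,"wx": 0,"wy": 0,"wz": 0,"claw": 14},
  ],
)

```text
clock: 15.65
tool_pos: [0.4672, -0.0795, 0.1374]
eef_rot: [0.707, 0.707, -0.0, -0.001]
contact_force: [-4.0, -2.2, -0.5]
opening: 0.198
finger_force: 8.0
```

Emit:
step_arm(
  motion=[
    {"dx": 0,"dy": 0,"dz": 0,"wx": 0,"wy": 0,"wz": 0,"claw": 20},
    {"dx": 0,"dy": 0,"dz": 0,"wx": 0,"wy": 0,"wz": 0,"claw": 28},
    {"dx": 0,"dy": 0,"dz": 0,"wx": 0,"wy": 0,"wz": 0,"claw": 44},
    {"dx": 0,"dy": 0,"dz": 0,"wx": 0,"wy": 0,"wz": 0,"claw": 44},
    {"dx": 0,"dy": 0,"dz": -0.3,"wx": 0,"wy": 0,"wz": 0,"claw": 44},
    {"dx": 0,"dy": 0,"dz": -0.7,"wx": 0,"wy": 0,"wz": 0,"claw": 44},
    {"dx": 0,"dy": 0,"dz": -0.8,"wx": 0,"wy": 0,"wz": 0,"claw": 44},
    {"dx": 0,"dy": 0,"dz": -0.8,"wx": 0,"wy": 0,"wz": 0,"claw": 44},
  ],
)

```text
clock: 16.45
tool_pos: [0.4693, -0.0796, 0.2027]
eef_rot: [0.707, 0.707, 0.001, 0.001]
contact_force: [1.2, 0.0, -0.7]
opening: 0.502
finger_force: 0.0
```

Emit:
step_arm(
  motion=[
    {"dx": 0,"dy": 0,"dz": 0,"wx": 0,"wy": 0,"wz": 0,"claw": 44},
    {"dx": 0,"dy": 0,"dz": 0,"wx": 0,"wy": 0,"wz": 0,"claw": 44},
    {"dx": 0,"dy": 0,"dz": 0,"wx": 0,"wy": 0,"wz": 0,"claw": 44},
    {"dx": 0,"dy": 0,"dz": 0,"wx": 0,"wy": 0,"wz": 0,"claw": 44},
    {"dx": 0,"dy": 0,"dz": 0,"wx": 0,"wy": 0,"wz": 0,"claw": 44},
    {"dx": 0,"dy": 0,"dz": 0,"wx": 0,"wy": 0,"wz": 0,"claw": 44},
    {"dx": 0,"dy": 0,"dz": 0,"wx": 0,"wy": 0,"wz": 0,"claw": 44},
    {"dx": 0,"dy": 0,"dz": 0,"wx": 0,"wy": 0,"wz": 0,"claw": 44},
  ],
)

```text
clock: 17.25
tool_pos: [0.4679, -0.0797, 0.2016]
eef_rot: [0.707, 0.707, 0.0, 0.0]
contact_force: [0.4, -0.1, 0.3]
opening: 0.504
finger_force: 0.0
```

```bash
cat > tilt.py <<'E'
from h import *
import sys
s=get_state(); print(s['clock'],np.round(s['tool_pos'],4),np.round(s['contact_force'],2))
p,d,c=snap('wrist','wt%s.png'%sys.argv[1])
for i in range(3): d=np.where(d>0,d,0)+0; 
D=[d]+[viewer.snapshot('wrist')[1] for _ in range(4)]; d=np.median(D,0)
vv,uu=np.mgrid[0:480,0:640]; P=dep(c,uu,vv,d); Q=P.reshape(-1,3); Q=Q[d.ravel()>0]
k=Q[(np.abs(Q[:,0]-.468)<.012)&(Q[:,1]>-.15)&(Q[:,1]<.02)&(Q[:,2]>.137)&(Q[:,2]<.168)]
if len(k): 
    k=k[k[:,2]>np.percentile(k[:,2],50)]; print('knob',len(k),(k.min(0)+k.max(0))/2,np.median(k[:,2])); ky=k[:,1].mean()
b=Q[(np.abs(Q[:,0]-.468)<.0025)&(Q[:,1]>-.155)&(Q[:,1]<.012)&(Q[:,2]>.09)&(Q[:,2]<.132)&(np.abs(Q[:,1]-ky)>.022)]
for y in np.arange(-.16,.04,.02):
    t=b[(b[:,1]>y)&(b[:,1]<=y+.02)]
    if len(t)>5: print(y.round(2),len(t),np.median(t[:,2]).round(4))
from scipy.stats import theilslopes
b=b[::max(1,len(b)//1500)]; m=theilslopes(b[:,2],b[:,1]); print('slope',m[0],'z at pivot',m[1]+m[0]*-.1745,len(b))
E
python3 tilt.py 1
```

```text
17.25 [ 0.4679 -0.0797  0.2016] [ 0.38 -0.09  0.29]
knob 362 [ 0.467375   -0.0749857   0.14891746] 0.1487225431078968
-0.16 96 0.1116
-0.14 164 0.1109
-0.12 177 0.11
-0.1 25 0.1097
-0.06 125 0.1073
-0.04 188 0.1065
-0.02 217 0.1057
-0.0 167 0.1051
slope -0.04289373707481356 z at pivot 0.11292070323403301 1159
```

View pics/wt1.png

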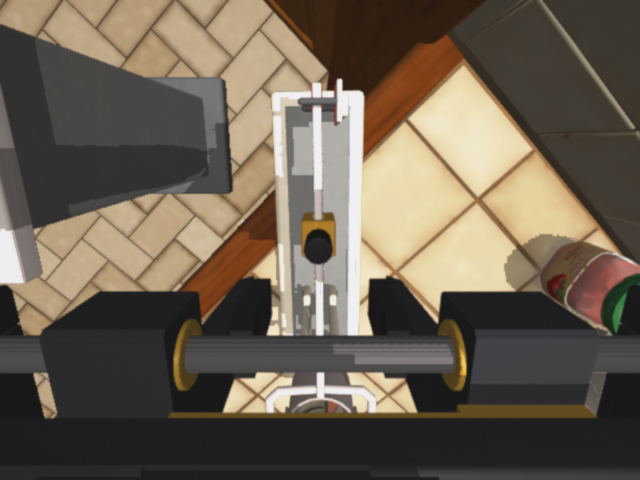

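The wrist view shows the tip at (317,88) beside the plate at (338,100). The poise arm is low: depth gives a tilt of about +0.043 rad, so the poise is roughly 6.4 mm too far out. I'll re-grip and bring it back.

Emit:
step_arm(
  motion=[
    {"dx": 0.03,"dy": -0.008,"dz": 0.25,"wx": 0,"wy": 0,"wz": 0,"claw": 44},
    {"dx": 0.03,"dy": -0.008,"dz": 0.5,"wx": 0,"wy": 0,"wz": 0,"claw": 44},
    {"dx": 0.03,"dy": -0.008,"dz": 0.75,"wx": 0,"wy": 0,"wz": 0,"claw": 44},
    {"dx": 0.03,"dy": -0.008,"dz": 0.88,"wx": 0,"wy": 0,"wz": 0,"claw": 36},
    {"dx": 0.03,"dy": -0.008,"dz": 0.96,"wx": 0,"wy": 0,"wz": 0,"claw": 30},
    {"dx": 0.03,"dy": -0.008,"dz": 0.96,"wx": 0,"wy": 0,"wz": 0,"claw": 26},
    {"dx": 0.03,"dy": -0.008,"dz": 0.96,"wx": 0,"wy": 0,"wz": 0,"claw": 23},
  ],
)

```text
clock: 18.2
tool_pos: [0.4677, -0.0773, 0.1252]
eef_rot: [0.707, 0.707, 0.0, 0.0]
contact_force: [0.1, 0.6, -0.2]
opening: 0.263
finger_force: 0.0
```

Emit:
step_arm(
  motion=[
    {"dx": 0,"dy": 0,"dz": 0,"wx": 0,"wy": 0,"wz": 0,"claw": 21},
    {"dx": 0,"dy": 0,"dz": 0,"wx": 0,"wy": 0,"wz": 0,"claw": 19},
    {"dx": 0,"dy": 0,"dz": 0,"wx": 0,"wy": 0,"wz": 0,"claw": 17},
    {"dx": 0,"dy": 0,"dz": 0,"wx": 0,"wy": 0,"wz": 0,"claw": 15},
    {"dx": 0,"dy": 0,"dz": 0,"wx": 0,"wy": 0,"wz": 0,"claw": 14},
    {"dx": 0,"dy": 0,"dz": 0,"wx": 0,"wy": 0,"wz": 0,"claw": 14},
  ],
)

```text
clock: 18.8
tool_pos: [0.4671, -0.0771, 0.1248]
eef_rot: [0.707, 0.707, -0.0, -0.0]
contact_force: [-0.9, -0.1, 0.1]
opening: 0.195
finger_force: 8.0
```

Emit:
step_arm(
  motion=[
    {"dx": -0.015,"dy": 0,"dz": 0,"wx": 0,"wy": 0,"wz": 0,"claw": 14},
    {"dx": -0.03,"dy": 0,"dz": 0,"wx": 0,"wy": 0,"wz": 0,"claw": 14},
    {"dx": -0.045,"dy": 0,"dz": -0.001,"wx": 0,"wy": 0,"wz": 0,"claw": 14},
    {"dx": -0.06,"dy": 0,"dz": -0.002,"wx": 0,"wy": 0,"wz": 0,"claw": 14},
    {"dx": -0.075,"dy": 0,"dz": -0.003,"wx": 0,"wy": 0,"wz": 0,"claw": 14},
    {"dx": -0.085,"dy": 0,"dz": -0.004,"wx": 0,"wy": 0,"wz": 0,"claw": 14},
    {"dx": -0.085,"dy": 0,"dz": -0.004,"wx": 0,"wy": 0,"wz": 0,"claw": 14},
    {"dx": -0.085,"dy": 0,"dz": -0.004,"wx": 0,"wy": 0,"wz": 0,"claw": 14},
  ],
)

```text
clock: 19.6
tool_pos: [0.4672, -0.0844, 0.1251]
eef_rot: [0.707, 0.707, -0.0, 0.0]
contact_force: [-1.8, 1.5, 1.1]
opening: 0.198
finger_force: 8.0
```

Emit:
step_arm(
  motion=[
    {"dx": 0,"dy": 0,"dz": 0,"wx": 0,"wy": 0,"wz": 0,"claw": 20},
    {"dx": 0,"dy": 0,"dz": 0,"wx": 0,"wy": 0,"wz": 0,"claw": 28},
    {"dx": 0,"dy": 0,"dz": 0,"wx": 0,"wy": 0,"wz": 0,"claw": 44},
    {"dx": 0,"dy": 0,"dz": 0,"wx": 0,"wy": 0,"wz": 0,"claw": 44},
    {"dx": 0,"dy": 0,"dz": -0.3,"wx": 0,"wy": 0,"wz": 0,"claw": 44},
    {"dx": 0,"dy": 0,"dz": -0.7,"wx": 0,"wy": 0,"wz": 0,"claw": 44},
    {"dx": 0,"dy": 0,"dz": -0.96,"wx": 0,"wy": 0,"wz": 0,"claw": 44},
    {"dx": 0,"dy": 0,"dz": -0.96,"wx": 0,"wy": 0,"wz": 0,"claw": 44},
  ],
)

```text
clock: 20.4
tool_pos: [0.4691, -0.0845, 0.2043]
eef_rot: [0.707, 0.707, 0.002, 0.002]
contact_force: [0.8, -0.3, -0.1]
opening: 0.5
finger_force: 0.0
```

Emit:
step_arm(
  motion=[
    {"dx": 0,"dy": 0,"dz": 0,"wx": 0,"wy": 0,"wz": 0,"claw": 44},
    {"dx": 0,"dy": 0,"dz": 0,"wx": 0,"wy": 0,"wz": 0,"claw": 44},
    {"dx": 0,"dy": 0,"dz": 0,"wx": 0,"wy": 0,"wz": 0,"claw": 44},
    {"dx": 0,"dy": 0,"dz": 0,"wx": 0,"wy": 0,"wz": 0,"claw": 44},
    {"dx": 0,"dy": 0,"dz": 0,"wx": 0,"wy": 0,"wz": 0,"claw": 44},
    {"dx": 0,"dy": 0,"dz": 0,"wx": 0,"wy": 0,"wz": 0,"claw": 44},
    {"dx": 0,"dy": 0,"dz": 0,"wx": 0,"wy": 0,"wz": 0,"claw": 44},
    {"dx": 0,"dy": 0,"dz": 0,"wx": 0,"wy": 0,"wz": 0,"claw": 44},
  ],
)

```text
clock: 21.2
tool_pos: [0.4673, -0.0841, 0.2019]
eef_rot: [0.707, 0.707, 0.0, -0.0]
contact_force: [-0.3, -0.3, -0.0]
opening: 0.499
finger_force: 0.0
```

Emit:
step_arm(
  motion=[
    {"dx": 0,"dy": 0,"dz": 0,"wx": 0,"wy": 0,"wz": 0,"claw": 44},
    {"dx": 0,"dy": 0,"dz": 0,"wx": 0,"wy": 0,"wz": 0,"claw": 44},
    {"dx": 0,"dy": 0,"dz": 0,"wx": 0,"wy": 0,"wz": 0,"claw": 44},
    {"dx": 0,"dy": 0,"dz": 0,"wx": 0,"wy": 0,"wz": 0,"claw": 44},
  ],
)

```text
clock: 21.6
tool_pos: [0.4673, -0.0841, 0.2019]
eef_rot: [0.707, 0.707, 0.0, -0.0]
contact_force: [-0.2, 0.1, 0.0]
opening: 0.499
finger_force: 0.0
```

```bash
python3 tilt.py 2; python3 tilt.py 3 | tail -1
```

```text
21.6 [ 0.4673 -0.0841  0.2019] [-0.17  0.07  0.01]
knob 414 [ 0.46735097 -0.08389661  0.15373553] 0.1534421573399606
-0.16 106 0.113
-0.14 149 0.113
-0.12 94 0.1131
-0.08 24 0.1135
-0.06 216 0.1135
-0.04 224 0.1136
-0.02 224 0.1137
-0.0 176 0.1139
slope 0.005988222885608472 z at pivot 0.11263727319473149 1213
slope 0.0061218804714471544 z at pivot 0.11263923384187169 1220
```

Run:
```python
from h import *
z=np.load('pics/wrist.npz'); p=z['p'];d=z['d'];c=dict(vfov=z['k'][0],cx=z['k'][1],cy=z['k'][2],extrinsics=z['T'])
vv,uu=np.mgrid[0:480,0:640]; Q=dep(c,uu,vv,d).reshape(-1,3)
for n,a,b in (('base',.008,.024),('table',-.008,.007)):
    s=Q[(np.abs(Q[:,0]-.4665)<(.042 if n=='base' else .3))&(Q[:,1]>-.22)&(Q[:,1]<.02)&(Q[:,2]>a)&(Q[:,2]<b)]
    print(n,len(s),np.linalg.lstsq(np.c_[s[:,:2],np.ones(len(s))],s[:,2],rcond=None)[0])
s=Q[(Q[:,1]>-.005)&(Q[:,1]<.05)&(np.abs(Q[:,0]-.475)<.03)&(Q[:,2]>.085)]
w=(np.abs(Q[:,0]-.468)<.0025)&(Q[:,1]>0)&(Q[:,1]<.05)&(Q[:,2]>.09); 
for y in np.arange(0,.04,.004):
    t=Q[w&(Q[:,1]>y)&(Q[:,1]<y+.004)]; 
    if len(t): print(y.round(3),len(t),np.median(t[:,2]).round(4),t[:,2].max().round(4))
cv2.imwrite('pics/tip3.png',cv2.resize(p[70:150,270:370],None,fx=6,fy=6,interpolation=cv2.INTER_NEAREST)[:,:,::-1])
```

```text
base 14966 [0.00397447 0.00061811 0.01649652]
table 43219 [0.00058001 0.00208205 0.00011144]
0.0 49 0.1141 0.1151
0.004 45 0.1139 0.1155
0.008 82 0.1149 0.1316
0.012 35 0.1301 0.1312
0.016 44 0.1137 0.1152
0.02 49 0.1137 0.1156
0.024 21 0.1134 0.1149
```

View pics/tip3.png

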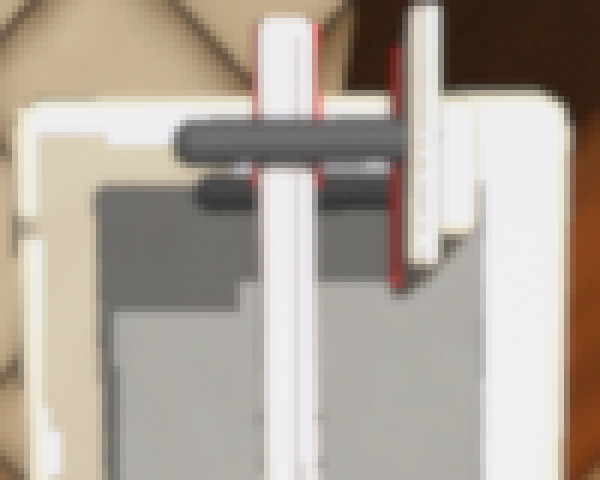

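The crop shows the red tip at (285,90) beside the mark plate at (415,150), between the guard bars. Corrected for the base's slope, the tilt is about -0.005 rad (tip about 1 mm high), so the poise needs about 0.75 mm more outward. One fine correction follows.

Emit:
step_arm(
  motion=[
    {"dx": 0,"dy": 0,"dz": 0.25,"wx": 0,"wy": 0,"wz": 0,"claw": 44},
    {"dx": 0,"dy": 0,"dz": 0.5,"wx": 0,"wy": 0,"wz": 0,"claw": 44},
    {"dx": 0,"dy": 0,"dz": 0.75,"wx": 0,"wy": 0,"wz": 0,"claw": 44},
    {"dx": 0,"dy": 0,"dz": 0.86,"wx": 0,"wy": 0,"wz": 0,"claw": 36},
    {"dx": 0,"dy": 0,"dz": 0.92,"wx": 0,"wy": 0,"wz": 0,"claw": 30},
    {"dx": 0,"dy": 0,"dz": 0.92,"wx": 0,"wy": 0,"wz": 0,"claw": 26},
    {"dx": 0,"dy": 0,"dz": 0.92,"wx": 0,"wy": 0,"wz": 0,"claw": 23},
    {"dx": 0,"dy": 0,"dz": 0.92,"wx": 0,"wy": 0,"wz": 0,"claw": 23},
  ],
)

```text
clock: 22.9
tool_pos: [0.4678, -0.0841, 0.129]
eef_rot: [0.707, 0.707, 0.0, 0.001]
contact_force: [-0.2, 0.8, 0.3]
opening: 0.261
finger_force: 0.0
```

Emit:
step_arm(
  motion=[
    {"dx": 0,"dy": 0,"dz": 0,"wx": 0,"wy": 0,"wz": 0,"claw": 21},
    {"dx": 0,"dy": 0,"dz": 0,"wx": 0,"wy": 0,"wz": 0,"claw": 19},
    {"dx": 0,"dy": 0,"dz": 0,"wx": 0,"wy": 0,"wz": 0,"claw": 17},
    {"dx": 0,"dy": 0,"dz": 0,"wx": 0,"wy": 0,"wz": 0,"claw": 15},
    {"dx": 0,"dy": 0,"dz": 0,"wx": 0,"wy": 0,"wz": 0,"claw": 14},
    {"dx": 0,"dy": 0,"dz": 0,"wx": 0,"wy": 0,"wz": 0,"claw": 14},
    {"dx": 0,"dy": 0,"dz": 0,"wx": 0,"wy": 0,"wz": 0,"claw": 14},
  ],
)

```text
clock: 23.6
tool_pos: [0.4672, -0.0839, 0.1283]
eef_rot: [0.707, 0.707, -0.0, -0.0]
contact_force: [-0.4, 0.8, -0.2]
opening: 0.2
finger_force: 8.0
```

Emit:
step_arm(
  motion=[
    {"dx": 0.002,"dy": 0,"dz": 0,"wx": 0,"wy": 0,"wz": 0,"claw": 14},
    {"dx": 0.004,"dy": 0,"dz": 0,"wx": 0,"wy": 0,"wz": 0,"claw": 14},
    {"dx": 0.006,"dy": 0,"dz": 0,"wx": 0,"wy": 0,"wz": 0,"claw": 14},
    {"dx": 0.008,"dy": 0,"dz": 0,"wx": 0,"wy": 0,"wz": 0,"claw": 14},
    {"dx": 0.01,"dy": 0,"dz": 0,"wx": 0,"wy": 0,"wz": 0,"claw": 14},
    {"dx": 0.01,"dy": 0,"dz": 0,"wx": 0,"wy": 0,"wz": 0,"claw": 14},
    {"dx": 0.01,"dy": 0,"dz": 0,"wx": 0,"wy": 0,"wz": 0,"claw": 14},
    {"dx": 0.01,"dy": 0,"dz": 0,"wx": 0,"wy": 0,"wz": 0,"claw": 14},
  ],
)

```text
clock: 24.4
tool_pos: [0.4672, -0.0834, 0.1283]
eef_rot: [0.707, 0.707, -0.0, -0.0]
contact_force: [-1.0, -1.4, -0.4]
opening: 0.203
finger_force: 8.0
```

Emit:
step_arm(
  motion=[
    {"dx": 0,"dy": 0,"dz": 0,"wx": 0,"wy": 0,"wz": 0,"claw": 20},
    {"dx": 0,"dy": 0,"dz": 0,"wx": 0,"wy": 0,"wz": 0,"claw": 28},
    {"dx": 0,"dy": 0,"dz": 0,"wx": 0,"wy": 0,"wz": 0,"claw": 44},
    {"dx": 0,"dy": 0,"dz": 0,"wx": 0,"wy": 0,"wz": 0,"claw": 44},
    {"dx": 0,"dy": 0,"dz": -0.3,"wx": 0,"wy": 0,"wz": 0,"claw": 44},
    {"dx": 0,"dy": 0,"dz": -0.7,"wx": 0,"wy": 0,"wz": 0,"claw": 44},
    {"dx": 0,"dy": 0,"dz": -0.92,"wx": 0,"wy": 0,"wz": 0,"claw": 44},
    {"dx": 0,"dy": 0,"dz": -0.92,"wx": 0,"wy": 0,"wz": 0,"claw": 44},
  ],
)

```text
clock: 25.2
tool_pos: [0.4689, -0.0834, 0.204]
eef_rot: [0.707, 0.707, 0.002, 0.002]
contact_force: [0.5, -0.3, -0.4]
opening: 0.499
finger_force: 0.0
```

Emit:
step_arm(
  motion=[
    {"dx": 0,"dy": 0,"dz": 0,"wx": 0,"wy": 0,"wz": 0,"claw": 44},
    {"dx": 0,"dy": 0,"dz": 0,"wx": 0,"wy": 0,"wz": 0,"claw": 44},
    {"dx": 0,"dy": 0,"dz": 0,"wx": 0,"wy": 0,"wz": 0,"claw": 44},
    {"dx": 0,"dy": 0,"dz": 0,"wx": 0,"wy": 0,"wz": 0,"claw": 44},
    {"dx": 0,"dy": 0,"dz": 0,"wx": 0,"wy": 0,"wz": 0,"claw": 44},
    {"dx": 0,"dy": 0,"dz": 0,"wx": 0,"wy": 0,"wz": 0,"claw": 44},
    {"dx": 0,"dy": 0,"dz": 0,"wx": 0,"wy": 0,"wz": 0,"claw": 44},
    {"dx": 0,"dy": 0,"dz": 0,"wx": 0,"wy": 0,"wz": 0,"claw": 44},
  ],
)

```text
clock: 26.0
tool_pos: [0.4673, -0.0832, 0.2019]
eef_rot: [0.707, 0.707, 0.0, -0.0]
contact_force: [1.1, 0.2, 0.4]
opening: 0.5
finger_force: 0.0
```

Emit:
step_arm(
  motion=[
    {"dx": 0,"dy": 0,"dz": 0,"wx": 0,"wy": 0,"wz": 0,"claw": 44},
    {"dx": 0,"dy": 0,"dz": 0,"wx": 0,"wy": 0,"wz": 0,"claw": 44},
    {"dx": 0,"dy": 0,"dz": 0,"wx": 0,"wy": 0,"wz": 0,"claw": 44},
    {"dx": 0,"dy": 0,"dz": 0,"wx": 0,"wy": 0,"wz": 0,"claw": 44},
  ],
)

```text
clock: 26.4
tool_pos: [0.4673, -0.0833, 0.2019]
eef_rot: [0.707, 0.707, 0.0, -0.0]
contact_force: [0.4, -0.1, 0.7]
opening: 0.5
finger_force: 0.0
```

```bash
python3 tilt.py 4; python3 tilt.py 5 | tail -1
python3 - <<'E'
from h import *
z=np.load('pics/side.npz')
p,d,c=snap('side','side9.png')
E
```

```text
26.4 [ 0.4673 -0.0833  0.2019] [ 0.4  -0.09  0.68]
knob 409 [ 0.46734222 -0.08311695  0.15352947] 0.15318967329117777
-0.16 103 0.1128
-0.14 149 0.113
-0.12 99 0.1129
-0.08 16 0.113
-0.06 216 0.1131
-0.04 225 0.1132
-0.02 224 0.1132
-0.0 173 0.1134
slope 0.003006020443063753 z at pivot 0.11267843231910006 1205
slope 0.0027619076111704602 z at pivot 0.11269358507844549 1210
```

View pics/side9.png

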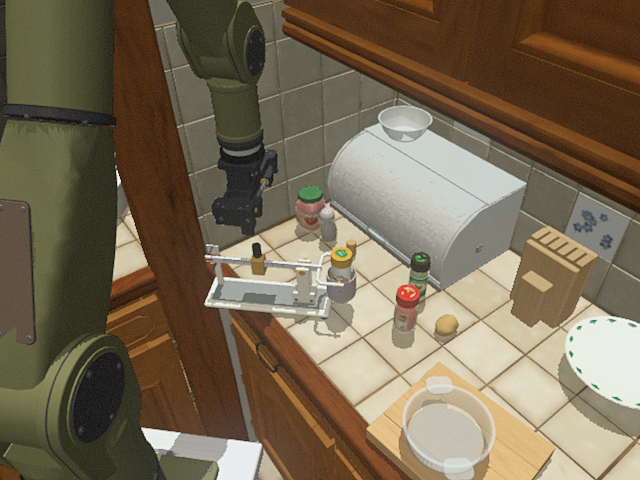

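The side view shows the jar upright in the cup at (342,265), the beam level, the gripper clear above, and the bystanders unmoved. The corrected tilt is about -0.001 to -0.002 rad, so I'm handing in.

```bash
python3 -c "
from plant import workorder
print(workorder.finish_job())"
```

```text
the job is handed in; nothing more can be done
None
```

The yellow-capped jar stands in the cup and the poise is set. The beam floats level to within about 0.002 rad (tip within about 0.4 mm of the mark), the arm is clear, and the job was handed in after about 27 s.

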